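# Shut the document chest and pin its hasp

### The arm

A 6-joint arm with a two-finger parallel gripper is mounted at the origin on the work surface. World frame = base frame: x ahead of the robot, y to its left, z up, the work surface at z = 0. Lengths are in m, angles in rad, forces in N, time in s.
With the tool pointing down it reaches from about 0.4 to 0.825 m from the base axis. Payload 7 kg.
Tool frame: the origin (TCP) lies at the very end of the fingers, on their centre line; the grasp point (between the pads) lies 19 mm behind it (arm.grasp_offset is the distance from the TCP to the grasp point, in m); z points along the fingers, y is the line along which they close (so a half turn about z gives the same grasp; the last joint's range is limited). The gripper opens to 88 mm and grips with 3 to 60 N. Pads are 19 mm wide; open, the fingers measure 130 mm over their backs; the gripper's body (78 mm by 193 mm) begins 47 mm behind the grasp point.
Start: joints at [-0.845, 0.359, 0.012, 0, -1.224, -0.288], TCP at [0.286, -0.611, 0.227] pointing down, gripper open.
Joint ranges: [-3.07, 3.07], [-1.43, 2.12], [-1.02, 1.25], [-3.03, 1.67], [-3.05, -0], [-3.03, 3.03]. Speed limits (rad/s): [2.39, 2.39, 3.01, 3.14, 3.14, 3.14].

### API

Orientations are given as [roll, pitch, yaw] about the fixed x, y, z axes, in that order (R = Rz(yaw) Ry(pitch) Rx(roll)).
In Python, from station import get_state, cams, arm, nets gives the robot as it stands.
- The arm moves only by the shell command python3 -m creep 'ROWS' [FORCE]. ROWS is a JSON object of lists of equal length, an entry for each row: "translation": the shift along the world's x, y, z in mm, a list of three; "spin": the turn about the world's z in rad; "gripper": the opening, from 0 (shut) to 1 (fully open). In form: {"translation": [[dx, dy, dz], ...], "spin": [spin, ...], "gripper": [gripper, ...]}. A call has 1 to 8 rows; each row shifts and turns the commanded pose from where the row before left it; what a row does not reach is not made up. A row lasts 1/10 s, in which the tool goes at most 50 mm and 8.59 degrees, less where a joint would pass 70% of its speed; a pose out of reach is approached as far as the arm can. A call is refused whole if a number of a shift passes 50 or a number of a turn 0.15, either way. A call with a gripper value outside its range is refused whole. The fingers move at their own pace and stop on an object; FORCE is the grip in N (left out, the last holds). Time passes only in rows, so rows that do not move let the fingers close. It gives the time, the measured TCP pose, the force, the opening and the grip force at its end, in the units of the state.
- get_state(): the state, without advancing time (a new reading comes with each control period).
- cams.grab_frame(name): name is "scene" or "top" or "wrist"; returns a dict with "img" (384x512x3 uint8, red, green, blue), "mtx" (3x3 intrinsics, pixels), "R" (3x3) and "t" (3): a world point X has camera coordinates R X + t. Camera axes: x right, y down, z forward; pixel columns grow to the right and rows downward; lengths in m; the calibration is good to about 2 mm. The wrist camera is an equidistant fisheye: a pixel r from the principal point sees the ray r / f radians off the axis. A picture is of the moment at which its call begins. There is no depth.
- arm.job_done(): hands the job in; it is judged then, once.
Trained networks look in the newest picture that a camera, given by its name, has taken for a name from the list of things; names that differ only in an ending like _2 or _b are one class to them, and where a whole thing is asked for, a point or a joint stands for the part that bears it (a point fixed in the world has none). Each returns a list of dicts, best first, with "confidence" (0 to 1); they miss things now and then, are a little off and sometimes report something else, mostly with a low value. They report only what shows in the picture. A call takes as long as a camera call. They do not tell look-alikes from the thing itself.
- nets.search_frame(camera, label): "centre" ([x, y, z] in m, in world coordinates, good to about 4 mm: the middle of the surface that is visible of it).
- nets.pinpoint(camera, label): "centre" ([x, y, z] in m, in world coordinates, good to about 4 mm: a listed point, or the origin of a listed thing).
The state is a dict: "t": time; "q": joint angles; "qd": joint speeds; "joint_efforts": joint torques, N m; "eef_pos": TCP position; "ee_rot": TCP orientation; "force": force on the tool from outside, world axes, zero at the start; "moment": the same for the moment, N m; "width": finger opening in m; "gripper_force": force on a finger pad.
Only numpy, scipy, OpenCV 4.12 (cv2) and the standard library are available. Lean on these libraries where they do the work, as an engineer would, in place of code of your own. Each camera call takes 0.05 s, during which the arm holds its last target. There are 200 camera calls.

### The job

Shut the lid of the document chest completely, so that the lug on the lid lies in the fork on the chest's front. Then take the headed brass pin from its wooden rest and push it through the fork and the lug until its head is fully home against the side of the fork, from either side. Let go of it, and leave the book, the mug and the globe where they are.

Things in the scene. Friction and masses are not known exactly. Their poses are not given: they have to be found in the camera images.
- lid (a joint): Dark wood lid, 200 x 240 x 14 mm, hinged along the chest's far top edge. 0 = shut (its stop), grows as it opens, rad; starts between 0.5 and 1.0. A friction hinge: it stays where it is left and takes about 2 to 4 N at the front edge to close. Shut, its top is 104 mm above the desk.
- lid_hinge (a point): Middle of the lid's hinge axis (y) at the chest's far top edge, 90 mm above the desk. Axes as the chest's. With the lid open by angle a, its underside runs from here along (-cos a, 0, sin a) for 200 mm and 120 mm either way in y; its top face is 14 mm off that along (sin a, 0, cos a).
- chest: Open-topped dark wood chest holding papers, fixed to the desk, 200 mm deep (x) x 240 mm wide (y) x 90 mm high. Origin: centre of its underside on the desk. Its -x side is its front and carries the brass fork; the lid is hinged on its +x side. z up.
- fork (a point): Centre of the brass fork's holes, midway between its two upright cheeks, 32 mm in front of the chest's front and 137 mm above the desk. Axes as the chest's; the holes (20 mm wide) run along y. Cheeks: 10 mm thick (y), 52 mm (x) x 54 mm (z, top at 164 mm), 16 mm gap, outer faces at y = +18 and -18 mm. Beside fork and lug nothing of the chest, lid shut, is higher than 104 mm.
- lug (a point): Centre of the 20 mm hole (along y) in the brass lug on the middle of the lid's front edge: an upright eye plate 48 x 48 mm, 12 mm thick, in front of the lid, on a strap 12 mm wide and 10 mm high lying on the lid's top. 232 mm in front of the hinge axis, 47 mm above the lid's underside; coincides with the fork's centre when the lid is shut.
- pin: Loose brass headed pin, 126 mm long, 0.15 to 0.31 kg, round all over. Origin: on its axis at the head's seating face; x points along the shank to the tip. Shank 16 mm thick, 90 mm long, tapering to 6 mm over its last 14 mm; head 34 mm across, x 0 to -8 mm; grip knob 20 mm thick, x -8 to -36 mm. Starts level in the rest, axis 45 mm above the desk, head and knob clear of the rest's posts.
- pin_tip (a point): Middle of the pin's tip, 90 mm from its origin along x.
- rest: Dark wood pin rest fixed to the desk left or right of the chest: foot 96 x 56 x 12 mm, two notched posts 12 mm thick, 34 mm wide, 47 mm high, in which the pin lies along the rest's x; it lifts straight up. Origin: centre of its underside; the pin's origin starts 45 mm towards -x from it.
- book: Bystander: closed green book lying flat, 130 x 190 x 36 mm, on the side of the chest away from the rest; origin centre of its underside.
- mug: Bystander: white mug, 80 mm wide, 95 mm high, beside the far end of the chest; origin centre of its underside, handle at its +y.
- globe: Bystander: small blue desk globe with brass meridian, 112 mm wide, 180 mm high, beside the far end of the chest, on the other side; origin centre of its foot.
There are look-alikes about, which are no part of the job. There is more than one size of the pin; the one meant has the size given above.

How it is judged:
On the way:
1. the lid is shut before the pin goes in (value of joint lid below 0.03 rad and distance between pin and fork above 0.11 m), for 0.2 s.
At the end, for the whole second after the job is handed in: Lid shut (within 0.03 rad); pin through both cheeks and the lug, along the holes (0.12 rad, origin within 4 mm of their axis), tip beyond the far cheek, head's seating face within 4 mm of a cheek's outer face on either side; at rest and released (value of joint lid below 0.03 rad and x of pin in the frame of fork between -0.004 and 0.004 m and z of pin in the frame of fork between -0.004 and 0.004 m and (y of pin in the frame of fork between 0.015 and 0.022 m or y of pin in the frame of fork between -0.022 and -0.015 m) and ((y of pin_tip in the frame of fork below -0.06 m and y of pin in the frame of fork above 0 m) or (y of pin_tip in the frame of fork above 0.06 m and y of pin in the frame of fork below 0 m)) and angle between the x axis of pin and the y axis of fork, either way round below 0.12 rad and linear speed of pin below 0.02 m/s); the robot touches nothing.
It fails at once if the book is moved by more than 30 mm or tipped (distance of book from where it was at the start of the episode above 0.03 m or angle between book's own z axis and vertical above 0.4 rad).
It fails at once if the mug is moved by more than 30 mm or tipped (distance of mug from where it was at the start of the episode above 0.03 m or angle between mug's own z axis and vertical above 0.4 rad).
It fails at once if the globe is moved by more than 30 mm or tipped (distance of globe from where it was at the start of the episode above 0.03 m or angle between globe's own z axis and vertical above 0.4 rad).
It also fails if it takes over 59 s, if anything falls off the work surface, if the arm or the gripper's body presses on something with over 40 N, if the wrist force passes 120 N, or if a joint passes its speed limit or range.

## Working session

There is one attempt and no reset: what is moved stays moved. The work goes in short steps, Python scripts to look and compute and a shell command to move; the robot and the scene stay as the last step left them, time stands still between calls to the robot, and variables do not carry over. Pictures are saved under pics/ and viewed, at most 10 in all, crops included, and the job is handed in when it is done.

```bash
mkdir -p pics; python3 - <<'E'
from station import get_state,cams,arm,nets
import cv2
s=get_state();print(s['t'],s['eef_pos'],s['ee_rot'],s['width'])
for c in ['scene','top']:
    f=cams.grab_frame(c);cv2.imwrite(f'pics/{c}0.png',f['img'][:,:,::-1])
    for l in ['lid','lid_hinge','chest','fork','lug','pin','pin_tip','rest','book','mug','globe']:
        print(c,l,[([round(v,3) for v in d['centre']],round(d['confidence'],2)) for d in nets.pinpoint(c,l)[:4]])
print(get_state()['t'])
E
```

```text
0.0 [ 0.28593015 -0.61091062  0.22565583] [ 3.13996588e+00 -1.58604980e-04 -2.70388159e+00] 0.08771548151322492Traceback (most recent call last):
  File "<stdin>", line 7, in <module>
ValueError: it knows: book, chest, fork, globe, lid_hinge, lug, mug, pin, pin_tip, rest
```

```bash
python3 - <<'E'
from station import get_state,cams,arm,nets
import cv2
for c in ['scene','top']:
    f=cams.grab_frame(c);cv2.imwrite(f'pics/{c}0.png',f['img'][:,:,::-1])
    for l in ['lid_hinge','chest','fork','lug','pin','pin_tip','rest','book','mug','globe']:
        print(c,l,[([round(v,3) for v in d['centre']],round(d['confidence'],2)) for d in nets.pinpoint(c,l)[:4]])
print(get_state()['t'])
E
```

```text
scene lid_hinge [([0.728, 0.084, 0.088], 0.92), ([0.693, 0.298, -0.003], 0.35), ([0.463, -0.379, 0.046], 0.2)]
scene chest [([0.628, 0.078, 0.003], 0.89)]
scene fork [([0.498, 0.068, 0.134], 0.66)]
scene lug [([0.554, 0.073, 0.255], 0.67)]
scene pin [([0.277, -0.438, 0.023], 0.95), ([0.574, -0.511, 0.02], 0.88), ([0.466, -0.38, 0.045], 0.73), ([0.502, -0.301, 0.047], 0.73)]
scene pin_tip [([0.466, -0.585, 0.01], 0.8), ([0.502, -0.299, 0.045], 0.61), ([0.485, -0.341, 0.001], 0.6)]
scene rest [([0.484, -0.34, -0.001], 0.86)]
scene book [([0.489, 0.342, 0.003], 0.94), ([0.502, -0.298, 0.044], 0.7), ([0.482, -0.339, -0.001], 0.29)]
scene mug [([0.692, 0.296, -0.004], 0.91)]
scene globe [([0.701, -0.303, 0.004], 0.78), ([0.726, 0.082, 0.089], 0.56)]
top lid_hinge []
top chest [([0.627, 0.075, 0.0], 0.66), ([0.734, 0.085, 0.089], 0.52)]
top fork [([0.504, 0.07, 0.136], 0.8), ([0.698, 0.299, -0.009], 0.5)]
top lug [([0.558, 0.068, 0.251], 0.91)]
top pin [([0.584, -0.513, 0.021], 0.96), ([0.277, -0.43, 0.021], 0.57), ([0.465, -0.384, 0.044], 0.51)]
top pin_tip [([0.468, -0.592, 0.008], 0.94), ([0.347, -0.329, 0.009], 0.59), ([0.497, -0.3, 0.045], 0.54)]
top rest [([0.48, -0.343, -0.002], 0.84)]
top book [([0.487, 0.341, -0.002], 0.91), ([0.559, 0.07, 0.25], 0.58)]
top mug [([0.695, 0.299, -0.007], 0.78)]
top globe [([0.703, -0.301, -0.002], 0.57)]
1.15
```

View pics/scene0.png

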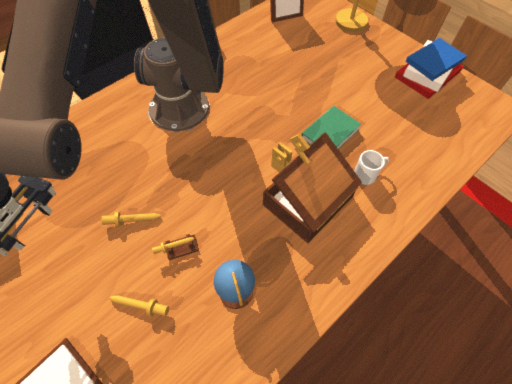

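View pics/top0.png

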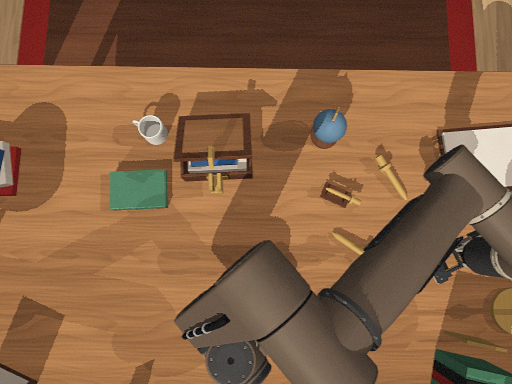

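The scene picture shows the open chest with the fork at about (285,155), the rest and pin at (178,246), and loose look-alike pins at (130,218) and (140,305). The top picture has the rest at (337,195) and the chest at (214,150). The pin on the rest is at (0.466,-0.382), yaw about 66°. The lid angle comes out at about 0.56 rad and the chest yaw at about 0.065. First I move above the lid's front, beside the lug.

```bash
python3 -m creep '{"translation":[[18,39,10],[18,39,10],[19,39,10],[19,39,10],[18,39,5],[19,39,0],[19,39,0],[18,39,0]],"spin":[0.075,0.075,0.075,0.075,0.075,0.075,0.075,0.075],"gripper":[0,0,0,0,0,0,0,0]}' 30
python3 -m creep '{"translation":[[19,39,0],[19,39,0],[19,39,0],[18,39,0],[19,39,0],[19,39,0],[19,39,0],[18,40,0]],"spin":[0.075,0.075,0.075,0.075,0.075,0.075,0.075,0.075],"gripper":[0,0,0,0,0,0,0,0]}'
python3 - <<'E'
from station import get_state,cams,nets
import cv2
for c in ['scene','wrist']:
    f=cams.grab_frame(c);cv2.imwrite(f'pics/{c}1.png',f['img'][:,:,::-1])
    for l in ['lid_hinge','chest','fork','lug']:
        print(c,l,[([round(v,3) for v in d['centre']],round(d['confidence'],2)) for d in nets.pinpoint(c,l)[:2]])
print(get_state()['ee_rot'],get_state()['q'])
E
```

```text
t: 1.95
eef_pos: [0.4347, -0.2977, 0.2719]
ee_rot: [-3.141, 0.0, -2.101]
force: [1.3, -0.0, -0.1]
width: 0.0293
gripper_force: 0.0
t: 2.75
eef_pos: [0.5847, 0.0154, 0.2719]
ee_rot: [-3.141, 0.0, -1.5]
force: [-0.3, -0.0, -0.3]
width: 0.0005
gripper_force: 0.0
scene lid_hinge [([0.73, 0.082, 0.089], 0.74)]
scene chest [([0.629, 0.075, -0.0], 0.61)]
scene fork [([0.499, 0.071, 0.136], 0.95)]
scene lug [([0.556, 0.07, 0.254], 0.91)]
wrist lid_hinge [([0.733, 0.084, 0.084], 0.84)]
wrist chest []
wrist fork []
wrist lug []
[-3.14109923e+00  1.05168257e-04 -1.50526632e+00] [ 3.56442241e-01  1.83191543e-01 -1.24443161e-01  4.27916793e-05
 -1.26265877e+00 -2.90925233e-01]
```

```bash
python3 -m creep '{"translation":[[0,0,-25],[0,0,-25],[0,0,-15],[0,0,-10],[-3,0,-10],[-3,0,-10],[-4,0,-10],[0,0,0]],"spin":[0,0,0,0,0,0,0,0],"gripper":[0,0,0,0,0,0,0,0]}'
python3 -m creep '{"translation":[[-4,0,-10],[-4,0,-10],[-4,0,-10],[-4,-1,-10],[-3,0,-10],[-2,0,-7],[0,0,0],[0,0,0]],"spin":[0,0,0,0,0,0,0,0],"gripper":[0,0,0,0,0,0,0,0]}'
```

```text
t: 4.05
eef_pos: [0.573, 0.0136, 0.1652]
ee_rot: [3.14, 0.0, -1.504]
force: [0.1, -0.7, 0.2]
width: 0.0006
gripper_force: 0.0
t: 4.85
eef_pos: [0.5524, 0.0125, 0.109]
ee_rot: [3.14, -0.0, -1.504]
force: [0.3, -0.8, -0.3]
width: 0.0006
gripper_force: 0.0
```

```bash
python3 -m creep '{"translation":[[0,0,-3],[0,0,-2]],"spin":[0,0],"gripper":[0,0]}'
python3 -m creep '{"translation":[[0,0,-2],[0,0,-1]],"spin":[0,0],"gripper":[0,0]}'
python3 - <<'E'
from station import get_state,cams,nets
import cv2
for c in ['scene']:
    f=cams.grab_frame(c);cv2.imwrite(f'pics/{c}2.png',cv2.resize(f['img'][100:260,220:400,::-1],None,fx=3,fy=3))
    for l in ['lid_hinge','fork','lug']:
        print(c,l,[([round(v,3) for v in d['centre']],round(d['confidence'],2)) for d in nets.pinpoint(c,l)[:2]])
E
```

```text
t: 5.05
eef_pos: [0.553, 0.0126, 0.1046]
ee_rot: [3.141, 0.0, -1.504]
force: [-2.7, 0.3, 2.2]
width: 0.0006
gripper_force: 1.2
t: 5.25
eef_pos: [0.5531, 0.0126, 0.104]
ee_rot: [-3.141, -0.001, -1.503]
force: [-13.4, 3.3, 32.1]
width: 0.0004
gripper_force: 16.3
scene lid_hinge [([0.728, 0.082, 0.089], 0.87)]
scene fork []
scene lug [([0.504, -0.295, 0.048], 0.45)]
```

View pics/scene2.png

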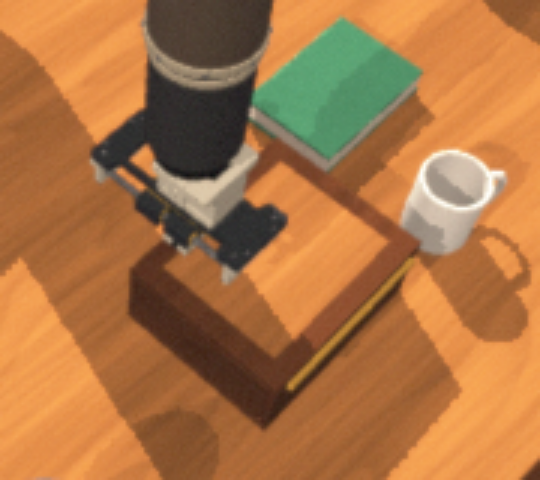

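The picture shows the lid lying flat on the chest with the closed fingers pressing on its front at about (190,235) in the crop. Contact at z = 0.104 with 32 N matches the shut height. Now I go above the pin's knob.

```bash
python3 -m creep '{"translation":[[0,0,40],[0,0,40],[-6,-30,20],[-10,-45,0],[-10,-45,0],[-10,-45,0],[-10,-45,0],[-10,-45,0]],"spin":[0,0,-0.05,-0.06,-0.06,-0.06,-0.06,-0.06],"gripper":[0,0,0,0,1,1,1,1]}'
python3 -m creep '{"translation":[[-10,-45,0],[-10,-45,0],[-10,-45,0],[-10,-25,0],[0,0,0]],"spin":[-0.06,-0.047,0,0,0],"gripper":[1,1,1,1,1]}'
python3 - <<'E'
from station import get_state,cams,nets
import cv2
for c in ['wrist','scene','top']:
    f=cams.grab_frame(c);cv2.imwrite(f'pics/{c}3.png',f['img'][:,:,::-1])
    for l in ['pin','pin_tip','rest','fork','lug','lid_hinge','chest']:
        print(c,l,[([round(v,4) for v in d['centre']],round(d['confidence'],2)) for d in nets.pinpoint(c,l)[:4]])
print(get_state()['eef_pos'],get_state()['ee_rot'])
E
```

```text
t: 6.25
eef_pos: [0.4965, -0.2439, 0.2017]
ee_rot: [-3.141, 0.0, -1.856]
force: [1.2, -0.1, -0.8]
width: 0.0267
gripper_force: 0.0
t: 6.75
eef_pos: [0.4555, -0.4052, 0.2008]
ee_rot: [3.14, -0.0, -1.965]
force: [-0.5, 0.3, -0.0]
width: 0.0668
gripper_force: 0.0
wrist pin [([0.574, -0.5154, 0.0215], 0.89), ([0.2792, -0.4355, 0.0234], 0.59), ([0.4668, -0.378, 0.0424], 0.56)]
wrist pin_tip [([0.3502, -0.3202, 0.0097], 0.78), ([0.4748, -0.5875, 0.0081], 0.61), ([0.4958, -0.297, 0.0457], 0.6)]
wrist rest [([0.4815, -0.3412, -0.0018], 0.71)]
wrist fork []
wrist lug []
wrist lid_hinge []
wrist chest [([0.4956, -0.3005, 0.0413], 0.45)]
scene pin [([0.2777, -0.4327, 0.0223], 0.68), ([0.5725, -0.5121, 0.0206], 0.64), ([0.4641, -0.38, 0.0441], 0.58)]
scene pin_tip [([0.4705, -0.5843, 0.0139], 0.86), ([0.5026, -0.3004, 0.0491], 0.63), ([0.3494, -0.3284, 0.0076], 0.63), ([0.7008, -0.3038, 0.0039], 0.58)]
scene rest [([0.4831, -0.3398, 0.0015], 0.64)]
scene fork [([0.501, 0.0694, 0.1351], 0.97)]
scene lug [([0.501, 0.0705, 0.1403], 0.94), ([0.5012, 0.0706, 0.1326], 0.45)]
scene lid_hinge [([0.7296, 0.0821, 0.0872], 0.63)]
scene chest [([0.6291, 0.0776, 0.0004], 0.72)]
top pin [([0.2796, -0.4304, 0.0172], 0.82), ([0.4662, -0.3817, 0.0493], 0.67)]
top pin_tip [([0.3443, -0.3234, 0.0096], 0.97)]
top rest [([0.4817, -0.3409, -0.0027], 0.38)]
top fork [([0.4971, 0.0689, 0.1364], 0.88)]
top lug [([0.5009, 0.0684, 0.1375], 0.59)]
top lid_hinge [([0.7336, 0.085, 0.0895], 0.76)]
top chest []
[ 0.45710729 -0.40236023  0.2015482 ] [ 3.14155746e+00 -1.64873840e-05 -1.96083139e+00]
```

View pics/wrist3.png

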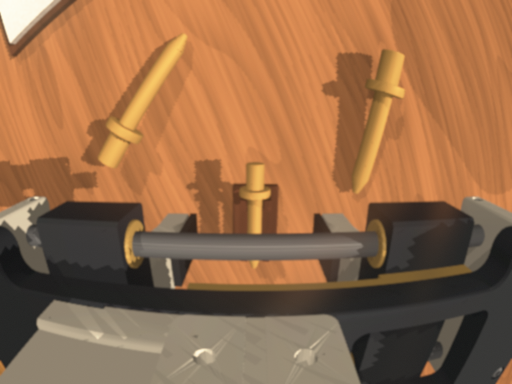

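The wrist view shows the short pin in its rest, knob at (255,170) and tip at (255,265), central between the fingers and aligned with them. The two larger look-alikes lie to either side. Descending to grasp.

```bash
python3 -m creep '{"translation":[[0,0,-40],[0,0,-40],[0,0,-40],[0,0,-30],[0,0,-15],[0,0,-10],[0,0,0]],"spin":[0,0,0,0,0,0,0],"gripper":[1,1,1,1,1,1,1]}'
python3 - <<'E'
from station import get_state,cams,nets
import cv2
f=cams.grab_frame('wrist');cv2.imwrite('pics/wrist4.png',f['img'][:,:,::-1])
s=get_state();print(s['eef_pos'],s['width'],s['force'])
E
```

```text
t: 8.65
eef_pos: [0.4565, -0.4021, 0.0254]
ee_rot: [3.139, 0.0, -1.961]
force: [0.8, 0.6, -0.2]
width: 0.0876
gripper_force: 0.0
[ 0.45720162 -0.4024301   0.02653159] 0.08750575764481805 [ 0.1394355  -0.13760759  0.43654083]
```

View pics/wrist4.png

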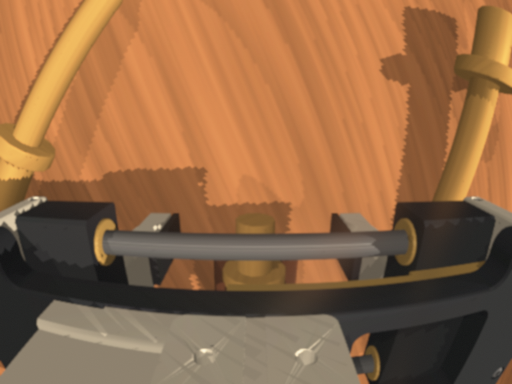

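The knob is at (255,235) with the head at (255,275), centred between the pads at columns 150 and 358. Closing and lifting.

```bash
python3 -m creep '{"translation":[[0,0,0],[0,0,0],[0,0,0],[0,0,0],[0,0,0],[0,0,0],[0,0,0]],"spin":[0,0,0,0,0,0,0],"gripper":[0,0,0,0,0,0,0]}' 50
python3 -m creep '{"translation":[[0,0,5],[0,0,20],[0,0,40],[0,0,40],[0,0,40],[0,0,30],[0,0,0]],"spin":[0,0,0,0,0,0,0],"gripper":[0,0,0,0,0,0,0]}'
python3 - <<'E'
from station import get_state,cams,nets
import cv2
for c in ['scene','top','wrist']:
    f=cams.grab_frame(c)
    for l in ['pin','pin_tip']:
        print(c,l,[([round(v,4) for v in d['centre']],round(d['confidence'],2)) for d in nets.pinpoint(c,l)[:4]])
s=get_state();print(s['eef_pos'],s['ee_rot'],s['width'],s['force'],s['moment'])
E
```

```text
t: 9.4
eef_pos: [0.4571, -0.4023, 0.0266]
ee_rot: [-3.142, -0.0, -1.961]
force: [-0.7, 0.1, -0.2]
width: 0.0375
gripper_force: 0.0
t: 10.1
eef_pos: [0.4592, -0.4038, 0.2074]
ee_rot: [-3.133, -0.002, -1.96]
force: [0.2, -0.3, -0.0]
width: 0.001
gripper_force: 0.0
scene pin [([0.57, -0.5127, 0.0179], 0.96), ([0.4631, -0.3801, 0.0431], 0.63), ([0.2773, -0.4329, 0.022], 0.48)]
scene pin_tip [([0.47, -0.5833, 0.012], 0.98), ([0.351, -0.3285, 0.0072], 0.71), ([0.5005, -0.2988, 0.0448], 0.62)]
top pin [([0.2812, -0.4317, 0.0215], 0.87)]
top pin_tip [([0.3459, -0.3239, 0.0083], 0.92)]
wrist pin [([0.5739, -0.515, 0.0232], 0.88), ([0.278, -0.432, 0.0261], 0.84), ([0.4644, -0.3773, 0.043], 0.7)]
wrist pin_tip [([0.4715, -0.586, 0.0083], 0.93), ([0.3499, -0.3239, 0.0087], 0.68)]
[ 0.4568622  -0.40219256  0.20064977] [ 3.13998556e+00  3.65233818e-05 -1.96079319e+00] 0.0006441659031851058 [ 1.17162147 -0.17549878  0.82514877] [0.00406456 0.07847938 0.06068842]
```

The fingers hadn't finished closing before the lift, and the pin is still in its rest, undisturbed. Repeating with a longer close.

```bash
python3 -m creep '{"translation":[[0,0,0],[0,0,0],[0,0,0],[0,0,0],[0,0,0],[0,0,0],[0,0,0],[0,0,0]],"spin":[0,0,0,0,0,0,0,0],"gripper":[1,1,1,1,1,1,1,1]}' 50
python3 -m creep '{"translation":[[0,2,-40],[0,0,-40],[0,0,-40],[0,0,-30],[0,0,-15],[0,0,-10],[0,0,0],[0,0,0]],"spin":[0,0,0,0,0,0,0,0],"gripper":[1,1,1,1,1,1,1,1]}'
python3 -m creep '{"translation":[[0,0,0],[0,0,0],[0,0,0],[0,0,0],[0,0,0],[0,0,0],[0,0,0],[0,0,0]],"spin":[0,0,0,0,0,0,0,0],"gripper":[0,0,0,0,0,0,0,0]}'
python3 -m creep '{"translation":[[0,0,0],[0,0,0],[0,0,0],[0,0,0],[0,0,0],[0,0,0]],"spin":[0,0,0,0,0,0],"gripper":[0,0,0,0,0,0]}'
```

```text
t: 11.35
eef_pos: [0.4571, -0.4023, 0.2016]
ee_rot: [-3.142, 0.0, -1.961]
force: [0.2, -0.4, 0.1]
width: 0.0588
gripper_force: 0.0
t: 12.15
eef_pos: [0.4577, -0.4007, 0.0273]
ee_rot: [-3.141, -0.0, -1.96]
force: [-0.1, -0.0, 0.3]
width: 0.0879
gripper_force: 0.0
t: 12.95
eef_pos: [0.4571, -0.4003, 0.0265]
ee_rot: [3.141, -0.0, -1.961]
force: [0.0, 0.2, 0.3]
width: 0.0293
gripper_force: 0.0
t: 13.55
eef_pos: [0.457, -0.4003, 0.0265]
ee_rot: [3.141, 0.0, -1.961]
force: [-0.1, -0.1, -0.0]
width: 0.0189
gripper_force: 50.0
```

```bash
python3 -m creep '{"translation":[[0,0,10],[0,0,20],[0,0,40],[0,0,40],[0,0,40],[0,0,20],[0,0,0]],"spin":[0,0,0,0,0,0,0],"gripper":[0,0,0,0,0,0,0]}'
python3 - <<'E'
from station import get_state,cams,nets
import cv2
for c in ['scene','top','wrist']:
    f=cams.grab_frame(c);cv2.imwrite(f'pics/{c}5.png',f['img'][:,:,::-1])
    for l in ['pin','pin_tip']:
        print(c,l,[([round(v,4) for v in d['centre']],round(d['confidence'],2)) for d in nets.pinpoint(c,l)[:4]])
s=get_state();print(s['eef_pos'],s['ee_rot'],s['width'],s['force'],s['moment'])
E
```

```text
t: 14.25
eef_pos: [0.4587, -0.4013, 0.2012]
ee_rot: [-3.135, -0.001, -1.96]
force: [0.0, -0.1, -1.5]
width: 0.0188
gripper_force: 50.0
scene pin [([0.2779, -0.4342, 0.0246], 0.72), ([0.4641, -0.3807, 0.2203], 0.64), ([0.5733, -0.5137, 0.0172], 0.63)]
scene pin_tip [([0.3511, -0.3266, 0.0074], 0.71), ([0.4716, -0.5833, 0.01], 0.71), ([0.5027, -0.3017, 0.2208], 0.59)]
top pin [([0.2791, -0.4329, 0.0207], 0.7), ([0.464, -0.381, 0.2155], 0.54)]
top pin_tip [([0.499, -0.2992, 0.2105], 0.65), ([0.3458, -0.3284, 0.0081], 0.65)]
wrist pin [([0.576, -0.516, 0.0248], 0.89), ([0.4665, -0.3761, 0.209], 0.72), ([0.2821, -0.434, 0.0242], 0.62)]
wrist pin_tip [([0.3521, -0.3233, 0.0059], 0.88), ([0.4736, -0.5868, 0.0097], 0.78)]
[ 0.45684201 -0.40017096  0.19562209] [ 3.13994509e+00  6.34619018e-05 -1.96078267e+00] 0.019091163615023502 [-0.70522416 -0.56569706 -2.57550532] [-0.06292303  0.09826825 -0.04368351]
```

```bash
python3 -m creep '{"translation":[[6,38,0],[7,39,0],[6,39,0],[7,39,0],[7,39,0],[6,39,0],[7,39,0],[7,38,0]],"spin":[0.056,0.056,0.056,0.056,0.057,0.056,0.056,0.057],"gripper":[0,0,0,0,0,0,0,0]}'
python3 -m creep '{"translation":[[0,0,-20],[0,0,-25],[0,0,-20],[0,0,-12],[0,0,0],[0,0,0]],"spin":[0,0,0,0,0,0],"gripper":[0,0,0,0,0,0]}'
python3 - <<'E'
from station import get_state,cams,nets
import cv2,numpy as np
F=[]
for c in ['scene','top','wrist']:
    f=cams.grab_frame(c);F.append(f);cv2.imwrite(f'pics/{c}6.png',f['img'][:,:,::-1])
    print(c,f['mtx'].round(1).tolist(), (-f['R'].T@f['t']).round(3))
    for l in ['pin','pin_tip','fork','lug','lid_hinge']:
        print(c,l,[([round(v,4) for v in d['centre']],round(d['confidence'],2)) for d in nets.pinpoint(c,l)[:3] if d['centre'][2]>.06])
s=get_state();print(s['eef_pos'],s['ee_rot'],s['width'],s['force'])
def crop(f,X,h=36):
    p=f['mtx']@(f['R']@np.array(X)+f['t']);u,v=(p[:2]/p[2]).astype(int)
    u0,v0=max(u-h*4//3,0),max(v-h,0);print('crop',u0,v0)
    return cv2.resize(f['img'][v0:v0+2*h,u0:u0+h*8//3,::-1],(400,300),interpolation=cv2.INTER_CUBIC)
cv2.imwrite('pics/pair6.png',np.vstack([np.hstack([crop(f,[.5,.02,.137]) for f in F[:2]]),cv2.resize(F[2]['img'][:,:,::-1],(800,300))]))
E
```

```text
t: 15.5
eef_pos: [0.5101, -0.0887, 0.1965]
ee_rot: [3.142, -0.0, -1.508]
force: [2.3, -0.8, -2.1]
width: 0.0192
gripper_force: 50.0
t: 16.1
eef_pos: [0.5106, -0.0905, 0.12]
ee_rot: [-3.141, -0.0, -1.511]
force: [0.2, -0.4, -1.7]
width: 0.0191
gripper_force: 50.0
scene [[360.8, 0.0, 257.6], [0.0, 360.8, 187.6], [0.0, 0.0, 1.0]] [ 0.94  -0.447  1.077]
scene pin [([0.7257, 0.0831, 0.0883], 0.69)]
scene pin_tip []
scene fork [([0.5005, 0.0701, 0.1329], 0.95)]
scene lug [([0.4983, 0.0728, 0.1408], 0.66)]
scene lid_hinge [([0.7296, 0.0812, 0.0908], 0.73)]
top [[402.8, 0.0, 256.8], [0.0, 402.8, 182.5], [0.0, 0.0, 1.0]] [ 0.298 -0.062  1.406]
top pin [([0.5095, -0.068, 0.141], 0.6)]
top pin_tip [([0.503, 0.0207, 0.1373], 0.4)]
top fork [([0.5004, 0.0689, 0.133], 0.59)]
top lug []
top lid_hinge [([0.732, 0.0858, 0.0889], 0.59)]
wrist [[297.3, 0.0, 254.9], [0.0, 297.3, 185.3], [0.0, 0.0, 1.0]] [ 0.513 -0.157  0.279]
wrist pin [([0.5092, -0.0646, 0.1365], 0.59)]
wrist pin_tip []
wrist fork []
wrist lug []
wrist lid_hinge []
[ 0.5101154  -0.09031888  0.11950317] [ 3.14146109e+00 -1.56362922e-05 -1.51078501e+00] 0.01892520772696185 [-0.11511921  0.42818353 -0.68580175]
crop 222 127
crop 182 145
```

View pics/pair6.png

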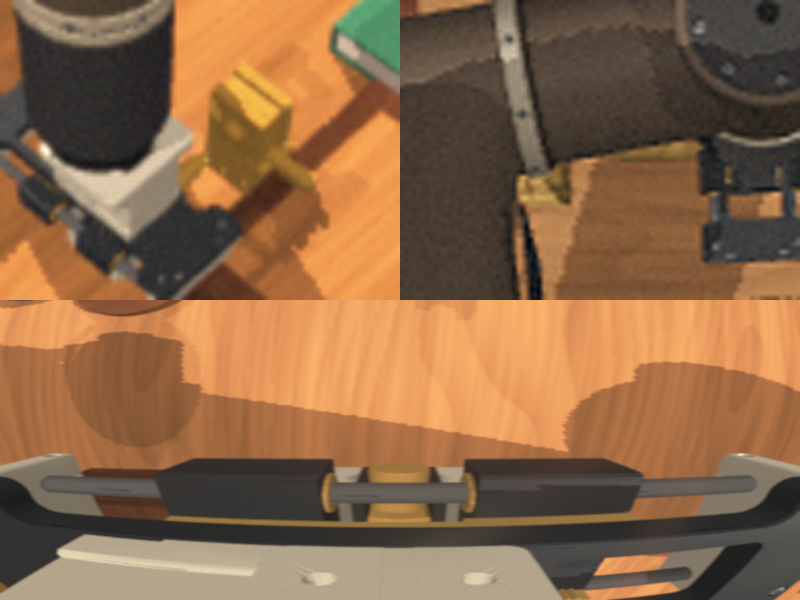

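The crops show the fork with the lug in it at about (250,130) in the scene crop, and the pin just short of it beside the gripper. The pin line, extended, passes through the fork at (0.5005, 0.0694), which matches the measured (0.5003, 0.0695). Starting the insertion, watching force.

```bash
python3 -m creep '{"translation":[[-1,10,-1],[0,10,0],[-1,10,0],[0,5,0],[0,0,0]],"spin":[0,0,0,0,0],"gripper":[0,0,0,0,0]}'
python3 -m creep '{"translation":[[0,4,0],[-1,4,0],[0,0,0]],"spin":[0,0,0],"gripper":[0,0,0]}'
python3 -m creep '{"translation":[[0,4,0],[0,3,0],[0,0,0]],"spin":[0,0,0],"gripper":[0,0,0]}'
```

```text
t: 17.5
eef_pos: [0.5083, -0.0543, 0.1187]
ee_rot: [-3.141, 0.0, -1.509]
force: [-0.2, 0.7, -2.1]
width: 0.0188
gripper_force: 50.0
t: 17.8
eef_pos: [0.507, -0.0471, 0.1185]
ee_rot: [3.142, 0.0, -1.511]
force: [-0.3, -0.2, -2.2]
width: 0.0185
gripper_force: 50.0
t: 18.1
eef_pos: [0.5072, -0.0401, 0.1186]
ee_rot: [-3.142, 0.0, -1.511]
force: [0.3, 0.4, -2.3]
width: 0.0188
gripper_force: 50.0
```

```bash
python3 -m creep '{"translation":[[0,5,0],[-1,5,0],[0,5,0],[0,0,0]],"spin":[0,0,0,0],"gripper":[0,0,0,0]}'
python3 -m creep '{"translation":[[-1,5,0],[0,5,0],[0,5,0],[0,0,0]],"spin":[0,0,0,0],"gripper":[0,0,0,0]}'
python3 -m creep '{"translation":[[-1,5,0],[0,5,0],[-1,5,0],[0,0,0]],"spin":[0,0,0,0],"gripper":[0,0,0,0]}'
```

```text
t: 18.5
eef_pos: [0.5062, -0.0247, 0.1186]
ee_rot: [-3.141, 0.0, -1.51]
force: [0.8, -0.8, -2.1]
width: 0.0188
gripper_force: 50.0
t: 18.9
eef_pos: [0.5053, -0.0097, 0.1186]
ee_rot: [-3.141, 0.0, -1.51]
force: [-0.2, 0.9, -1.7]
width: 0.019
gripper_force: 50.0
t: 19.3
eef_pos: [0.5031, 0.0052, 0.1186]
ee_rot: [-3.142, 0.0, -1.51]
force: [0.9, 0.2, -2.1]
width: 0.0184
gripper_force: 50.0
```

```bash
python3 -m creep '{"translation":[[1,5,0],[0,5,0],[-1,5,0],[0,4,0],[0,0,0]],"spin":[0,0,0,0,0],"gripper":[0,0,0,0,0]}'
python3 -m creep '{"translation":[[0,2,0],[0,2,0],[0,0,0]],"spin":[0,0,0],"gripper":[0,0,0]}'
python3 -m creep '{"translation":[[0,1,0],[0,1,0],[0,0,0]],"spin":[0,0,0],"gripper":[0,0,0]}'
```

```text
t: 19.8
eef_pos: [0.5032, 0.0242, 0.1186]
ee_rot: [-3.142, 0.0, -1.51]
force: [-0.7, -0.2, -2.8]
width: 0.0189
gripper_force: 50.0
t: 20.1
eef_pos: [0.5032, 0.0278, 0.1186]
ee_rot: [-3.141, 0.0, -1.511]
force: [-0.1, -0.9, -1.6]
width: 0.0188
gripper_force: 50.0
t: 20.4
eef_pos: [0.5032, 0.0297, 0.1186]
ee_rot: [-3.142, 0.0, -1.511]
force: [0.3, 0.2, -2.1]
width: 0.0192
gripper_force: 50.0
```

```bash
python3 -m creep '{"translation":[[0,1,0],[0,1,0],[0,0,0]],"spin":[0,0,0],"gripper":[0,0,0]}'
python3 -m creep '{"translation":[[0,1,0],[0,1,0],[0,0,0]],"spin":[0,0,0],"gripper":[0,0,0]}'
```

```text
t: 20.7
eef_pos: [0.5031, 0.0308, 0.1185]
ee_rot: [3.141, -0.001, -1.511]
force: [2.3, -6.1, -3.0]
width: 0.0187
gripper_force: 50.0
t: 21.0
eef_pos: [0.503, 0.0309, 0.1185]
ee_rot: [3.14, -0.004, -1.511]
force: [6.2, -16.2, -5.2]
width: 0.0187
gripper_force: 50.0
```

The head seated at y = 0.0308 (16 N), as expected. Easing off, opening and rising.

```bash
python3 -m creep '{"translation":[[0,-1,0],[0,0,0],[0,0,0],[0,0,0],[0,0,0],[0,0,0],[0,0,0],[0,0,0]],"spin":[0,0,0,0,0,0,0,0],"gripper":[0,0,1,1,1,1,1,1]}'
python3 -m creep '{"translation":[[0,0,0],[0,0,0],[0,0,0],[0,0,0],[0,0,0],[0,0,10],[0,0,20],[0,0,20]],"spin":[0,0,0,0,0,0,0,0],"gripper":[1,1,1,1,1,1,1,1]}'
python3 -m creep '{"translation":[[0,0,40],[0,0,40],[0,-45,0],[0,-45,0],[0,-45,0],[0,-45,0],[0,-45,0],[0,0,0]],"spin":[0,0,0,0,0,0,0,0],"gripper":[1,1,1,1,1,1,1,1]}'
python3 - <<'E'
from station import get_state,cams,nets
import cv2,numpy as np
F=[]
for c in ['scene','top']:
    f=cams.grab_frame(c);F.append(f)
    for l in ['pin','pin_tip','fork','lug','lid_hinge']:
        print(c,l,[([round(v,4) for v in d['centre']],round(d['confidence'],2)) for d in nets.pinpoint(c,l)[:5] if d['centre'][2]>.06])
s=get_state();print(s['t'],s['eef_pos'],s['width'],s['force'])
def crop(f,X,h=36):
    p=f['mtx']@(f['R']@np.array(X)+f['t']);u,v=(p[:2]/p[2]).astype(int)
    return cv2.resize(f['img'][v-h:v+h,u-h:u+h,::-1],(400,400),interpolation=cv2.INTER_CUBIC)
cv2.imwrite('pics/pair7.png',np.hstack([crop(f,[.5,.07,.137]) for f in F]))
E
```

```text
t: 21.8
eef_pos: [0.5031, 0.0329, 0.1186]
ee_rot: [-3.142, 0.0, -1.511]
force: [0.2, 1.2, -1.0]
width: 0.0615
gripper_force: 0.0
t: 22.6
eef_pos: [0.503, 0.0325, 0.1696]
ee_rot: [3.141, -0.0, -1.511]
force: [0.6, -0.1, 0.4]
width: 0.0877
gripper_force: 0.0
t: 23.4
eef_pos: [0.5025, -0.1966, 0.249]
ee_rot: [3.141, -0.001, -1.515]
force: [0.1, -0.1, 0.4]
width: 0.0879
gripper_force: 0.0
scene pin [([0.5018, 0.0537, 0.1353], 0.49)]
scene pin_tip [([0.4978, 0.1403, 0.1363], 0.67)]
scene fork [([0.4995, 0.0688, 0.1343], 0.92)]
scene lug [([0.5015, 0.1394, 0.1366], 0.6), ([0.4989, 0.0695, 0.1401], 0.56)]
scene lid_hinge [([0.7283, 0.0849, 0.0877], 0.74)]
top pin []
top pin_tip [([0.4964, 0.1372, 0.1334], 0.51)]
top fork []
top lug [([0.4927, 0.138, 0.1335], 0.47)]
top lid_hinge [([0.7329, 0.0848, 0.0906], 0.78)]
24.0 [ 0.50326113 -0.19178825  0.24863681] 0.08746138974254672 [-0.39419995 -0.16052632  0.48284686]
```

View pics/pair7.png

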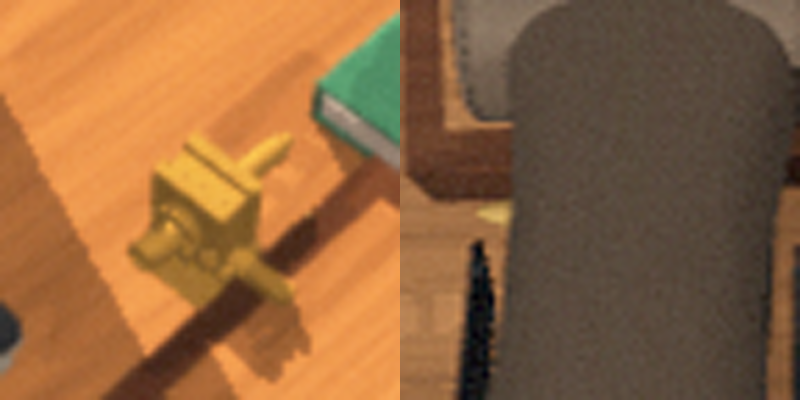

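The scene crop shows the head and knob against the near cheek at (180,230), with the tip standing out beyond the far cheek at (270,155). Pin origin and tip measure 86 mm apart, along the holes, and the gripper is clear. Handing in.

```bash
python3 -c "
from station import arm
print(arm.job_done())"
```

```text
the job is handed in; nothing more can be done
None
```

The lid is shut, the pin is through the fork and lug with its head home against the cheek and released, and I kept clear of the book, mug and globe; the job is handed in, but no verdict came back.

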